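# Hang the blue stub bin on the louvered panel

## Robot

A 6-joint arm with a two-finger parallel gripper is mounted at the origin on the work surface. World frame = base frame: x ahead of the robot, y to its left, z up, the work surface at z = 0. Lengths are in m, angles in rad, forces in N, time in s.
With the tool pointing down it reaches from about 0.35 to 0.85 m from the base axis. Payload 8.1 kg.
Tool frame: the origin (TCP) lies on the centre line of the jaws, within the pads' length; the fingertips stand robot.tip_extent ahead of it and the grasp point (between the pads) lies 11 mm behind it (robot.tip_extent is the distance from the TCP to the fingertips, in m); y points along the fingers, z is the direction in which the jaws open and shut, and the axes are right-handed (so a half turn about y gives the same grasp; the last joint's range is limited). The gripper opens to 93 mm and grips with 3 to 60 N. Pads are 15 mm wide; open, the fingers measure 128 mm over their backs; the gripper's body (75 mm by 188 mm) begins 65 mm behind the grasp point.
Start: joints at [-0.085, 0.13, 1.488, -0, 1.523, -0.085], TCP at [0.6, 0, 0.227] pointing down, gripper open.
Joint ranges: [-2.96, 2.96], [-0.89, 2.26], [0.02, 2.5], [-1.34, 4.48], [0, 2.73], [-2.66, 2.66]. Speed limits (rad/s): [2.39, 2.39, 2.79, 3.14, 3.14, 3.14].

## Interface

Orientations are given as a rotation vector (axis times angle).
In Python, from plant import monitor, optics, robot gives the robot as it stands.
- The arm moves only by the shell command python3 -m inch 'ROWS' [OPENING] [FORCE]. ROWS is JSON, a list that holds one entry, the list of rows, each a list of 6 numbers: the shift along the tool's x, y, z in mm, then the turn, a rotation vector about the tool's x, y, z in rad. A call has 1 to 8 rows; each row shifts and turns the commanded pose from where the row before left it, along the tool's axes as they then stand; what a row does not reach is not made up. A row lasts 1/8 s, in which the tool goes at most 62.5 mm and 10.7 degrees, less where a joint would pass 70% of its speed; a pose out of reach is approached as far as the arm can. A call is refused whole if a number of a shift passes 62.5 or a number of a turn 0.188, either way. A call with a gripper value outside its range is refused whole. OPENING is the finger opening in mm, from 0 to 93, set as the call begins (- or left out, the last holds). The fingers move at their own pace and stop on an object; FORCE is the grip in N (left out, the last holds). Time passes only in rows, so rows that do not move let the fingers close. It gives the time, the measured TCP pose, the force and the opening at its end, in the units of the state.
- monitor.read_state(): the state, without advancing time (a new reading comes with each control period).
- optics.read_camera(name): name is "scene" or "side" or "wrist"; returns a dict with "image" (420x560x3 uint8, blue, green, red), "fx", "fy", "cx", "cy" (pixels), "k1" (the pictures are not rectified: a ray, as slopes to the right and down, at radius r is drawn at 1 + k1 r^2 times it, then the intrinsics apply), "rvec" (rotation vector, rad) and "tvec" (3), from world to camera coordinates, as OpenCV has them. Camera axes: x right, y down, z forward; pixel columns grow to the right and rows downward; lengths in m; the calibration is good to about 2 mm. A picture is of the moment at which its call begins. There is no depth.
- robot.close_job(): hands the job in, once; it reports no verdict.
The state is a dict: "t": time; "q": joint angles; "dq": joint speeds; "joint_torque": joint torques, N m; "tool_pos": TCP position; "orientation": TCP orientation; "force": force on the tool from outside, world axes, zero at the start; "wrist_torque": the same for the moment, N m; "opening": finger opening in m.
Only numpy, scipy, OpenCV 4.12 (cv2) and the standard library are available. Lean on these libraries where they do the work, as an engineer would, in place of code of your own. Each camera call takes 0.05 s, during which the arm holds its last target.

## Task

Pick up the blue bin of specimen stubs and hang it by its lip on the top rail of the louvered panel, lip down behind the rail and bin on the louvered front side, somewhere about the middle of the rail, and let go of it so that it hangs still and level. Keep the bin upright all the way, and do not disturb the orange bin or the jar.

Things in the scene. Friction and masses are not known exactly. Their poses are not given: they have to be found in the camera images.
- blue_bin: Open blue bin (mm): 80 deep (x), 52 wide (y), 55 high, 0.1 to 0.2 kg, metal stubs fixed inside. Origin: underside centre, z up. Plain side walls (y = +-26) to pinch. Hanging lip, 46 wide, behind its back wall (outer face x = -40): 10 straight back at the rim (underside z = 52), then sloping down and back to x = -67, z = 26. Gap between wall and lip: 7 at the top, 25 at its open bottom.
- orange_bin: Bystander, leave alone. Orange bin of the same shape and size as the blue one, corks inside. Origin: centre of the underside; its lip is on its -x side.
- jar: A bystander, to be left alone. Amber glass jar with a white cap, 44 mm across, 56 mm high. Origin: centre of the underside; z up.
- panel: Grey louvered panel fixed on the desk (mm): 180 wide (y), 120 high. Origin: on the desk below the middle of the rail's front face; +x: louvered front. Steel top rail x -5 to 0, z 84 to 120, free space behind for a lip; white louvres below end at x = 0; foot 8 high, x -65 to 25. A fully hung bin has its x axis along the panel's x, and its origin at x = 40 to 43, z = 68 here.
Things that resemble listed ones, but are neither listed nor needed, are in the scene too. There is more than one size of the blue_bin; the one meant has the size given above.

How it is judged:
On the way:
1. the blue bin is lifted until its lip is higher than the rail (height (world z) of blue_bin above 0.094 m), for 0.1 s.
At the end, for the whole second after the job is handed in: Blue bin at rest, lip over the top rail: origin 34 to 50 mm in front of the rail face, 60 to 74 mm above the desk, within 45 mm of the rail's middle, square and level within about 10 degrees; orange bin and jar within 20 mm of their starts (x of blue_bin in the frame of panel between 0.034 and 0.05 m and y of blue_bin in the frame of panel between -0.045 and 0.045 m and z of blue_bin in the frame of panel between 0.06 and 0.074 m and angle between the x axis of blue_bin and the x axis of panel, either way round below 0.17 rad and angle between blue_bin's own z axis and vertical below 0.17 rad and linear speed of blue_bin below 0.02 m/s and angular speed of blue_bin below 0.2 rad/s and distance of each of orange_bin, jar from where it was at the start of the episode below 0.02 m); the robot touches nothing.
It fails at once if the orange bin is pushed more than 20 mm (distance of orange_bin from where it was at the start of the episode above 0.02 m).
It fails at once if the jar is pushed more than 20 mm (distance of jar from where it was at the start of the episode above 0.02 m).
It fails at once if the blue bin is tipped by more than 35 degrees (angle between blue_bin's own z axis and vertical above 0.61 rad).
It also fails if it takes over 48 s, if anything falls off the work surface, if the arm or the gripper's body presses on something with over 40 N, if the wrist force passes 120 N, or if a joint passes its speed limit or range.

## Working session

There is one attempt and no reset: what is moved stays moved. The work goes in short steps, Python scripts to look and compute and a shell command to move; the robot and the scene stay as the last step left them, time stands still between calls to the robot, and variables do not carry over. Pictures are saved under pics/ and viewed, and the job is handed in when it is done.

```bash
ls; mkdir -p pics
python3 - <<'E'
from plant import monitor, optics, robot
import cv2
s=monitor.read_state();print(s['t'],s['tool_pos'],s['orientation'],s['opening'],robot.tip_extent)
import pickle
d={}
for n in ("scene","side","wrist"):
    c=optics.read_camera(n);d[n]=c;cv2.imwrite(f"pics/{n}0.png",c['image'])
    print(n,c['fx'],c['fy'],c['cx'],c['cy'],c['k1'],c['rvec'],c['tvec'])
pickle.dump(d,open('c0.pkl','wb'))
E
```

```text
pics
0.0 [5.99427794e-01 6.78442188e-05 2.25582627e-01] [-1.2104647   1.21066575 -1.20823111] 0.09315575766708463 0.008
scene 479.84619716938226 479.84619716938226 278.88913620036186 206.21008846669048 0.05340231635940459 [ 1.80718633  2.02188102 -0.57023714] [ 0.14542204 -0.42839208  1.24489431]
side 430.5581257837419 430.5581257837419 284.61143417612703 211.7393251022886 -0.12909184790341374 [ 0.76794936 -2.63127889  1.00886014] [0.39839574 0.30729083 0.58029903]
wrist 370.49897456522694 370.49897456522694 277.5909846083913 205.60298116564428 -0.10333250406617729 [-2.85376899e+00 -7.22499553e-04  1.44473010e-03] [-0.60042679 -0.03288001  0.39117463]
```

View pics/scene0.png

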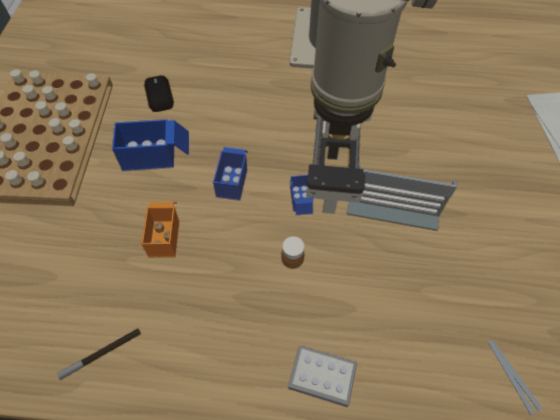

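View pics/side0.png

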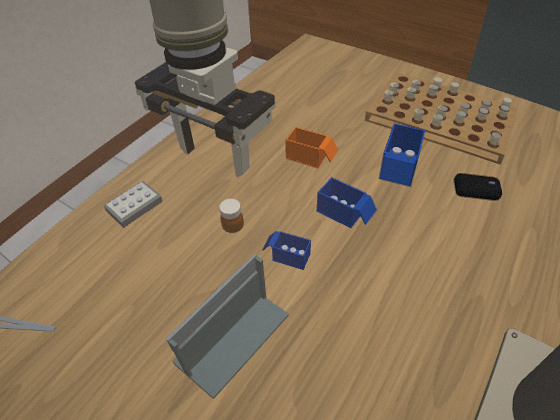

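View pics/wrist0.png

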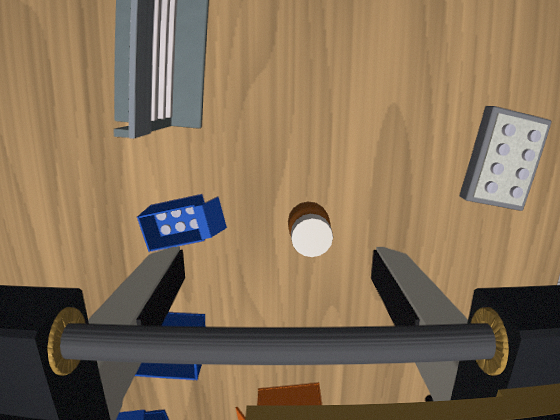

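The scene camera shows three blue bins: a large one at (147,145), a middle one at (231,175) and a small one at (302,195). The orange bin is at (161,230), the jar at (293,250) and the panel at about (400,198). I'll enlarge to measure.

```bash
cat > h.py <<'E'
import numpy as np,cv2,pickle
def K(c): return np.array([[c['fx'],0,c['cx']],[0,c['fy'],c['cy']],[0,0,1]])
def D(c): return np.array([c['k1'],0,0,0,0.])
def proj(c,P): return cv2.projectPoints(np.array(P,float).reshape(-1,3),np.array(c['rvec']),np.array(c['tvec']),K(c),D(c))[0].reshape(-1,2)
def ray(c,uv):
    R=cv2.Rodrigues(np.array(c['rvec'],float))[0]
    n=cv2.undistortPoints(np.array(uv,float).reshape(-1,1,2),K(c),D(c)).reshape(-1,2)
    d=np.c_[n,np.ones(len(n))]@R; o=-R.T@np.array(c['tvec'],float).ravel(); return o,d
def atz(c,uv,z):
    o,d=ray(c,uv); return o+d*((z-o[2])/d[:,2])[:,None]
def crop(img,x0,y0,w,h,f,name):
    im=cv2.resize(img[y0:y0+h,x0:x0+w],None,fx=f,fy=f,interpolation=cv2.INTER_CUBIC)
    for i in range(0,w,10): cv2.line(im,(i*f,0),(i*f,6 if i%50 else 14),(0,255,255),1)
    for i in range(0,h,10): cv2.line(im,(0,i*f),(6 if i%50 else 14,i*f),(0,255,255),1)
    cv2.imwrite('pics/'+name,im)
def box(c,o,yaw,pts):
    cs,sn=np.cos(yaw),np.sin(yaw);P=np.array(pts,float)
    return proj(c,P@np.array([[cs,sn,0],[-sn,cs,0],[0,0,1]])+np.array(o))
def load(f='c0.pkl'): return pickle.load(open(f,'rb'))
E
python3 - <<'E'
from h import *
d=load()
crop(d['scene']['image'],130,130,130,100,6,'s1.png')
crop(d['scene']['image'],330,160,130,80,6,'s2.png')
crop(d['side']['image'],260,130,130,100,6,'d1.png')
crop(d['side']['image'],160,245,140,150,4,'d2.png')
E
```

```text
(no output)
```

View pics/s1.png

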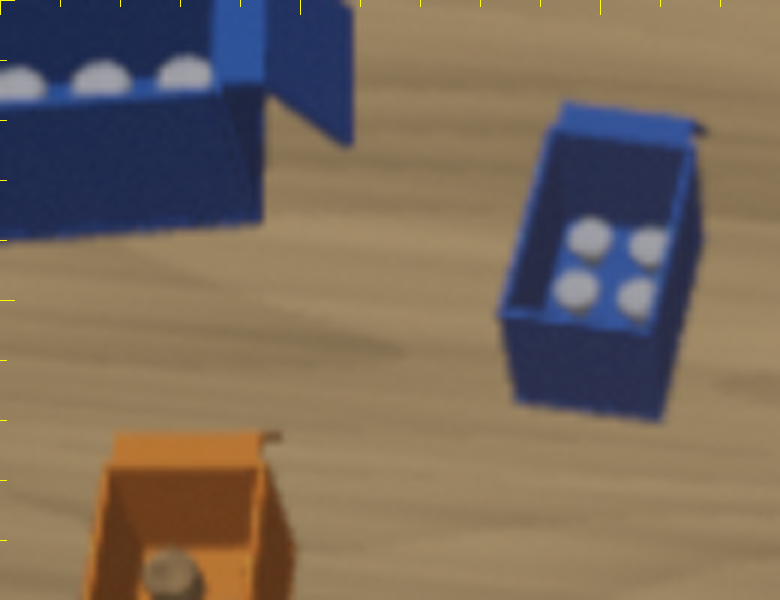

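View pics/s2.png

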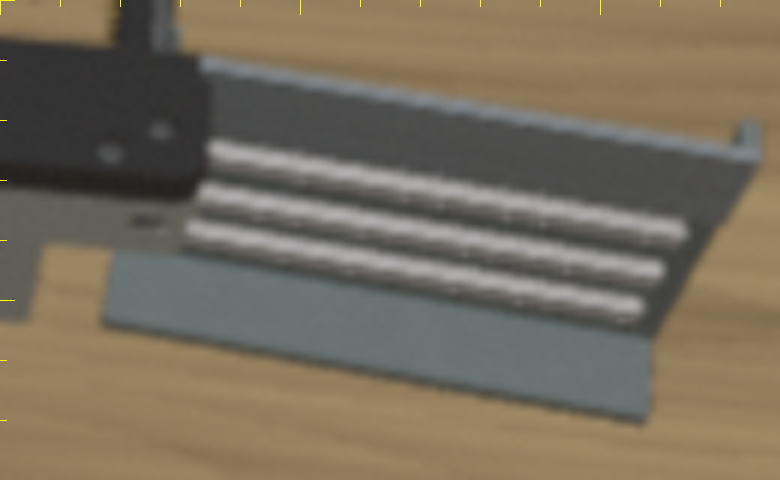

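View pics/d1.png

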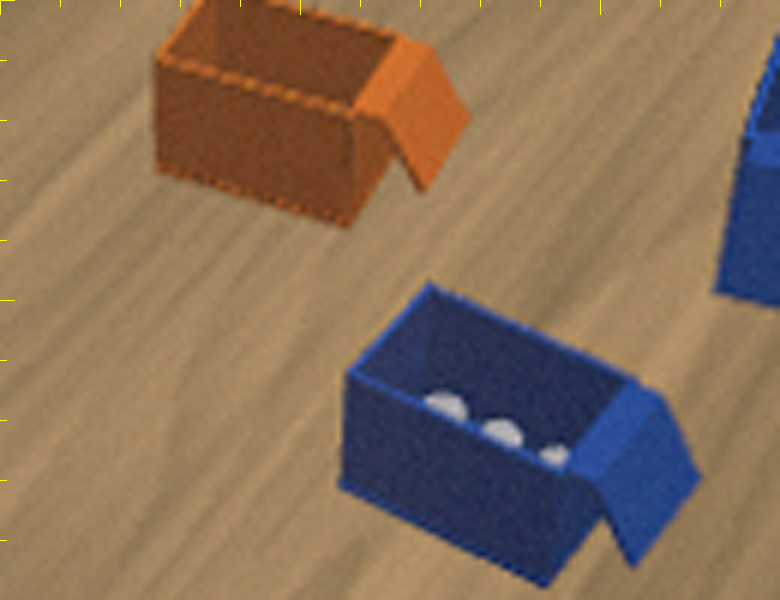

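View pics/d2.png

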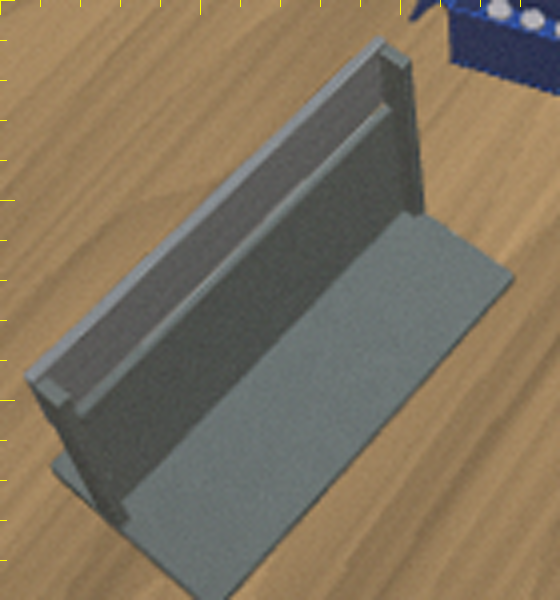

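```bash
cat > fit.py <<'E'
from h import *
from scipy.optimize import least_squares
d=load();S,Z=d['scene'],d['side']
s=lambda x,y:(130+x/6,130+y/6)
z=lambda x,y:(260+x/6,130+y/6)
print('front bottom scene',atz(S,[s(515,403),s(662,420)],0))
print('side bottom',atz(Z,[z(340,487),z(547,588)],0))
print('panel foot scene',atz(S,[(330+105/6,160+322/6),(330+643/6,160+420/6)],.008))
print('panel rail scene',atz(S,[(330+760/6,160+155/6),(330+200/6,160+62/6)],.12))
print('panel side foot back',atz(Z,[(160+513/4,245+276/4)],.008))
print('panel side rail front top',atz(Z,[(160+380/4,245+38/4),(160+28/4,245+375/4)],.12))
print('orange',atz(Z,[z(157,170),z(348,228)],0), atz(S,[s(105,466),s(262,466)],.055))
E
python3 fit.py
```

```text
front bottom scene [[ 0.51015096 -0.22038578  0.        ]
 [ 0.51126606 -0.16924013  0.        ]]
side bottom [[ 0.5096236  -0.17285958  0.        ]
 [ 0.43023576 -0.17010289  0.        ]]
panel foot scene [[0.52398971 0.04997093 0.008     ]
 [0.54136703 0.22478117 0.008     ]]
panel rail scene [[0.51262488 0.22909031 0.12      ]
 [0.49685762 0.06368665 0.12      ]]
panel side foot back [[0.43060219 0.05686459 0.008     ]]
panel side rail front top [[0.49307123 0.05009953 0.12      ]
 [0.51114001 0.22647131 0.12      ]]
orange [[ 0.65010042 -0.27718684  0.        ]
 [ 0.57213955 -0.28694276  0.        ]] [[ 0.58245562 -0.33191452  0.055     ]
 [ 0.57688738 -0.28308283  0.055     ]]
```

```bash
cat > fit2.py <<'E'
from h import *
from scipy.optimize import least_squares
d=load();S,Z=d['scene'],d['side']
s=lambda x,y:(130+x/6,130+y/6)
z=lambda x,y:(260+x/6,130+y/6)
p=lambda x,y:(330+x/6,160+y/6)
q=lambda x,y:(160+x/4,245+y/4)
def fit(obs,x0,zf=0):
    def r(v):
        return np.concatenate([(box(c,[v[0],v[1],0],v[2],[pt])-np.array(uv)).ravel() for c,pt,uv in obs])
    o=least_squares(r,x0,loss='soft_l1');print(o.x);print(r(o.x).reshape(-1,2).round(1).tolist());return o.x
m=1e-3
bin_=[(S,[.040,-.026,0],s(515,403)),(S,[.040,.026,0],s(662,420)),(S,[.040,-.026,.055],s(500,314)),
 (S,[-.050,-.023,.055],s(562,102)),
 (Z,[.04,.026,0],z(340,487)),(Z,[-.04,.026,0],z(547,588)),(Z,[.04,.026,.055],z(348,372)),(Z,[.04,-.026,.055],z(430,283)),
 (Z,[-.067,.023,.026],z(633,568)),(Z,[-.067,-.023,.026],z(700,478))]
print('bin');fit(bin_,[.47,-.195,0])
pan=[(S,[.025,-.09,.008],p(105,322)),(S,[.025,.09,.008],p(648,418)),(S,[0,.09,.12],p(757,160)),
 (Z,[-.065,-.09,.008],q(513,276)),(Z,[0,-.09,.12],q(380,38)),(Z,[0,.09,.12],q(28,375))]
print('panel');fit(pan,[.5,.14,-.1])
E
python3 fit2.py
```

```text
bin
[ 0.46936503 -0.19520627 -0.02171343]
[[-0.7, -0.6], [-0.3, -0.6], [-1.2, -1.0], [-1.2, -1.1], [-0.8, 0.8], [-0.3, 0.6], [-1.1, 0.7], [-1.2, 0.1], [0.1, 0.1], [-0.4, 0.1]]
panel
[ 0.50432116  0.13916569 -0.10561597]
[[-1.4, -2.0], [-0.3, -0.8], [0.3, -0.3], [0.3, -0.0], [-0.8, -0.7], [-2.6, 0.2]]
```

```bash
cat > go.py <<'E'
from h import *
import sys
from plant import monitor
from scipy.spatial.transform import Rotation as Ro
# delta to target TCP (x,y,z) with yaw w of jaw axis (bin yaw)
def delta(t,w):
    s=monitor.read_state();R=Ro.from_rotvec(s['orientation'])
    # target: y down, z along (+/-) bin y, bin yaw w
    B=Ro.from_rotvec([0,0,w]).as_matrix()
    T0=np.c_[B@[-0,0,0],B@[0,0,-1],B@[0,1,0]]
    best=None
    for sg in(1,-1):
        zt=sg*(B@[0,1,0]);yt=np.array([0,0,-1.]);T=np.c_[np.cross(yt,zt),yt,zt]
        rv=(R.inv()*Ro.from_matrix(T)).as_rotvec()
        if best is None or np.linalg.norm(rv)<np.linalg.norm(best): best=rv
    dl=R.inv().apply(np.array(t)-s['tool_pos'])*1e3
    print('t',s['t'],'pos',s['tool_pos'].round(4) if hasattr(s['tool_pos'],'round') else s['tool_pos'],'F',np.round(s['force'],1),'op',round(s['opening'],4))
    print('R',R.as_matrix().round(3).tolist());print('shift mm (tool)',dl.round(1),'turn',best.round(3))
if __name__=='__main__':
    a=[float(v) for v in sys.argv[1:]];delta(a[:3],a[3])
E
python3 go.py 0.4694 -0.1952 0.15 -0.022
python3 - <<'E'
from h import *
d=load();print(atz(d['side'],[(295,266),(272,250),(232,228)],0), atz(d['scene'],[(174,165)],0))
E
```

```text
t 0.15 pos [0.5996 0.     0.2258] F [-0.7 -0.6 -0. ] op 0.093
R [[-0.0, -0.001, 1.0], [-1.0, 0.0, -0.0], [-0.0, -1.0, -0.001]]
shift mm (tool) [ 195.3   76.  -130. ] turn [ 1.000e-03 -1.549e+00 -1.000e-03]
[[ 0.47539178 -0.03563326  0.        ]
 [ 0.53109673 -0.04355779  0.        ]
 [ 0.62776274 -0.04637416  0.        ]] [[ 0.43938816 -0.3239011   0.        ]]
```

```bash
python3 -m inch '[[[0,0,0,0,-0.18,0],[0,0,0,0,-0.18,0],[0,0,0,0,-0.18,0],[0,0,0,0,-0.18,0],[0,0,0,0,-0.18,0],[0,0,0,0,-0.18,0],[0,0,0,0,-0.18,0],[0,0,0,0,-0.18,0]]]' 93 20; python3 go.py 0.4694 -0.1952 0.15 -0.022
```

```text
t: 1.15
tool_pos: [0.5997, 0.0001, 0.2262]
orientation: [-1.569, 0.099, -0.097]
force: [-0.3, 0.4, 0.3]
opening: 0.0929
t 1.15 pos [5.997e-01 1.000e-04 2.262e-01] F [-0.3  0.4  0.3] op 0.0929
R [[0.992, -0.001, 0.125], [-0.125, 0.0, 0.992], [-0.001, -1.0, -0.0]]
shift mm (tool) [-104.9   76.3 -210. ] turn [-0.    -0.103 -0.001]
```

```bash
python3 -m inch '[[[-21,5,-42,0,0,0],[-21,5,-42,0,0,0],[-21,5,-42,0,0,0],[-21,5,-42,0,0,0],[-21,5,-42,0,0,0],[0,0,0,0,-0.103,0],[0,0,0,0,0,0]]]'; python3 go.py 0.4694 -0.1952 0.027 -0.022
python3 - <<'E'
from h import *
from plant import optics
c=optics.read_camera('wrist');cv2.imwrite('pics/w1.png',c['image']);pickle.dump(c,open('w1.pkl','wb'))
c=optics.read_camera('side');cv2.imwrite('pics/d3.png',c['image'])
E
```

```text
t: 2.02
tool_pos: [0.4681, -0.1949, 0.2014]
orientation: [-1.57, 0.023, -0.023]
force: [0.3, 0.3, 0.2]
opening: 0.0927
t 2.025 pos [ 0.4681 -0.1949  0.2014] F [0.3 0.3 0.2] op 0.0927
R [[1.0, -0.0, 0.03], [-0.03, 0.0, 1.0], [-0.0, -1.0, 0.0]]
shift mm (tool) [  1.3 174.4  -0.3] turn [-0.    -0.008 -0.   ]
```

View pics/w1.png

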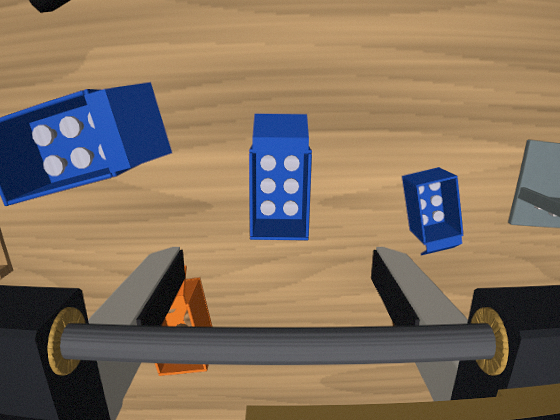

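View pics/d3.png

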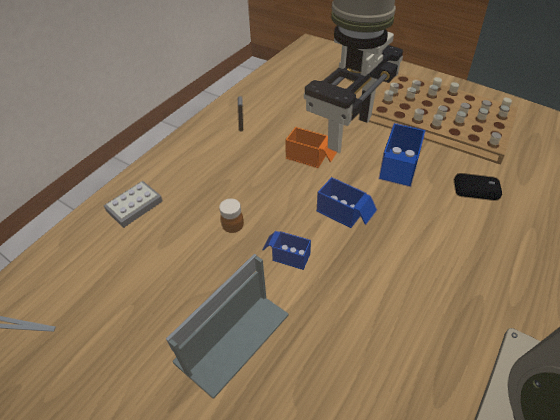

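Run:
```python
from h import *
c=pickle.load(open('w1.pkl','rb'))
print(atz(c,[(250,239),(310,239),(254,114),(307,114)],.055).round(4))
```

```text
[[ 0.5103 -0.2198  0.055 ]
 [ 0.5119 -0.1669  0.055 ]
 [ 0.403  -0.2113  0.055 ]
 [ 0.4042 -0.1687  0.055 ]]
```

```bash
python3 -m inch '[[[1,30,0,0,0.004,0],[0,40,0,0,0,0],[0,40,0,0,0,0],[0,40,0,0,0,0],[0,24,0,0,0,0],[0,0,0,0,0,0]]]' 93 20; python3 go.py 0.4694 -0.1952 0.027 -0.022
```

```text
t: 2.88
tool_pos: [0.4679, -0.1929, 0.0254]
orientation: [-1.568, 0.028, -0.022]
force: [-0.2, 0.0, 1.0]
opening: 0.0929
t 2.875 pos [ 0.4679 -0.1929  0.0254] F [-0.2  0.   1. ] op 0.0929
R [[0.999, -0.004, 0.032], [-0.032, 0.002, 0.999], [-0.004, -1.0, 0.002]]
shift mm (tool) [ 1.5 -1.6 -2.3] turn [-0.002 -0.01  -0.004]
```

```bash
python3 -m inch '[[[0,0,0,0,0,0],[0,0,0,0,0,0],[0,0,0,0,0,0],[0,0,0,0,0,0],[0,0,0,0,0,0],[0,0,0,0,0,0]]]' 40 25; python3 go.py 0.4694 -0.1952 0.027 -0.022
```

```text
t: 3.62
tool_pos: [0.4697, -0.1946, 0.028]
orientation: [-1.571, 0.025, -0.025]
force: [-0.8, 0.9, 5.0]
opening: 0.0518
t 3.625 pos [ 0.4697 -0.1946  0.028 ] F [-0.8  0.9  5. ] op 0.0518
R [[0.999, 0.0, 0.032], [-0.032, -0.0, 0.999], [0.0, -1.0, -0.0]]
shift mm (tool) [-0.3  1.  -0.6] turn [ 0.   -0.01  0.  ]
```

```bash
python3 -m inch '[[[0,-5,0,0,0,0],[0,-12,0,0,0,0],[0,-20,0,0,0,0],[0,-25,0,0,0,0],[0,-30,0,0,0,0],[0,-30,0,0,0,0],[0,-16,0,0,0,0],[0,0,0,0,0,0]]]'; python3 go.py 0.4694 -0.1952 0.166 -0.022
python3 - <<'E'
from h import *
from plant import optics
d={n:optics.read_camera(n) for n in('scene','side')}
pickle.dump(d,open('c1.pkl','wb'))
cv2.imwrite('pics/d4.png',d['side']['image']);cv2.imwrite('pics/s4.png',d['scene']['image'])
E
```

```text
t: 4.62
tool_pos: [0.4703, -0.1949, 0.167]
orientation: [-1.572, 0.023, -0.027]
force: [-1.3, 0.3, -2.8]
opening: 0.0517
t 4.625 pos [ 0.4703 -0.1949  0.167 ] F [-1.3  0.3 -2.8] op 0.0517
R [[0.999, 0.002, 0.032], [-0.032, -0.001, 0.999], [0.002, -1.0, -0.001]]
shift mm (tool) [-0.9  1.  -0.3] turn [ 0.001 -0.01   0.002]
```

View pics/d4.png

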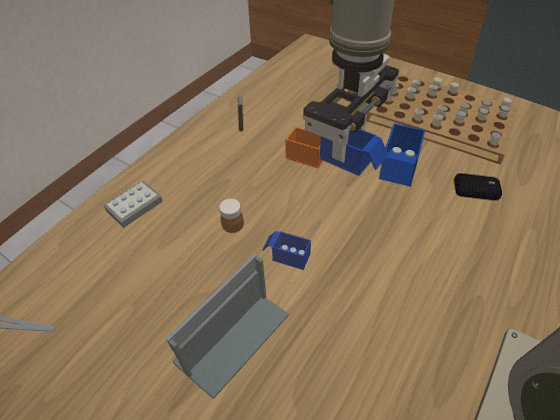

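```bash
python3 go.py 0.566 0.133 0.166 -0.106
```

```text
t 4.725 pos [ 0.469  -0.1943  0.1646] F [-0.4  0.2 -1.7] op 0.0518
R [[0.999, -0.001, 0.032], [-0.032, 0.001, 0.999], [-0.001, -1.0, 0.001]]
shift mm (tool) [ 86.5  -1.3 330.2] turn [-0.001  0.074 -0.001]
```

The bin is lifted level in the jaws at about (350,150), with its lip free. Next I carry it to the panel's front.

```bash
python3 -m inch '[[[6,0,20,0,0,0],[12,0,42,0,0,0],[13,0,52,0,0,0],[13,0,52,0,0,0],[13,0,52,0,0,0],[13,0,52,0,0,0],[12,0,40,0,0,0],[5,0,20,0,0,0]]]' && python3 -m inch '[[[0,0,0,0,0.04,0],[0,0,0,0,0.034,0],[0,0,0,0,0,0]]]'; python3 go.py 0.5465 0.135 0.166 -0.106
python3 - <<'E'
from h import *
from plant import optics
d={n:optics.read_camera(n) for n in('scene','side','wrist')}
pickle.dump(d,open('c2.pkl','wb'))
for n in d: cv2.imwrite(f'pics/{n}5.png',d[n]['image'])
E
```

```text
t: 5.72
tool_pos: [0.5662, 0.1344, 0.1636]
orientation: [-1.571, 0.026, -0.021]
force: [-0.3, 0.6, -1.3]
opening: 0.0522
t: 6.1
tool_pos: [0.5666, 0.1318, 0.165]
orientation: [-1.57, 0.085, -0.083]
force: [-0.3, -0.7, -0.9]
opening: 0.0515
t 6.1 pos [0.5666 0.1318 0.165 ] F [-0.3 -0.7 -0.9] op 0.0515
R [[0.994, -0.001, 0.107], [-0.107, -0.0, 0.994], [-0.001, -1.0, -0.0]]
shift mm (tool) [-20.3  -1.    1. ] turn [ 0.    -0.001 -0.001]
```

View pics/side5.png

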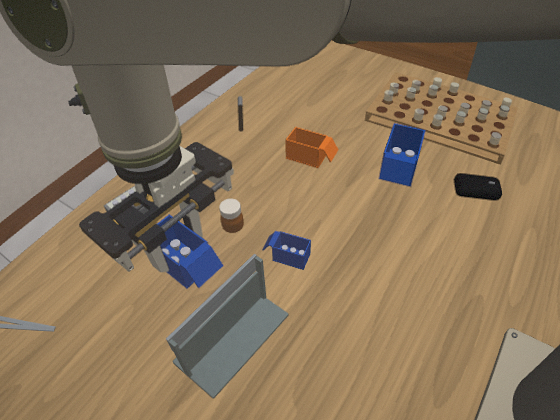

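View pics/wrist5.png

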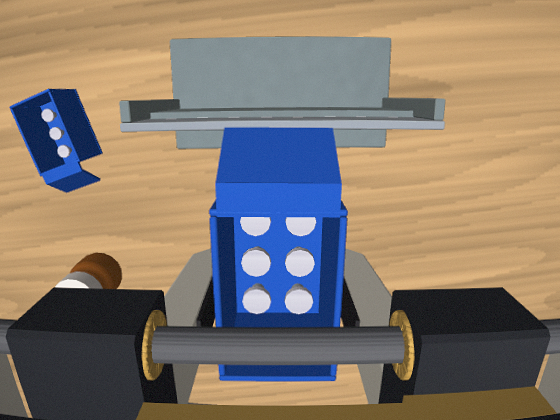

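View pics/scene5.png

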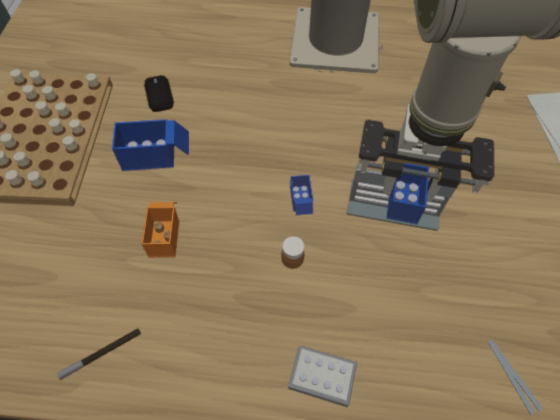

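Run:
```python
from h import *
d=load('c2.pkl')
crop(d['wrist']['image'],110,90,110,70,7,'wa.png')
crop(d['wrist']['image'],340,80,110,70,7,'wb.png')
crop(d['wrist']['image'],200,110,160,110,5,'wc.png')
```

```text
(no output)
```

View pics/wa.png

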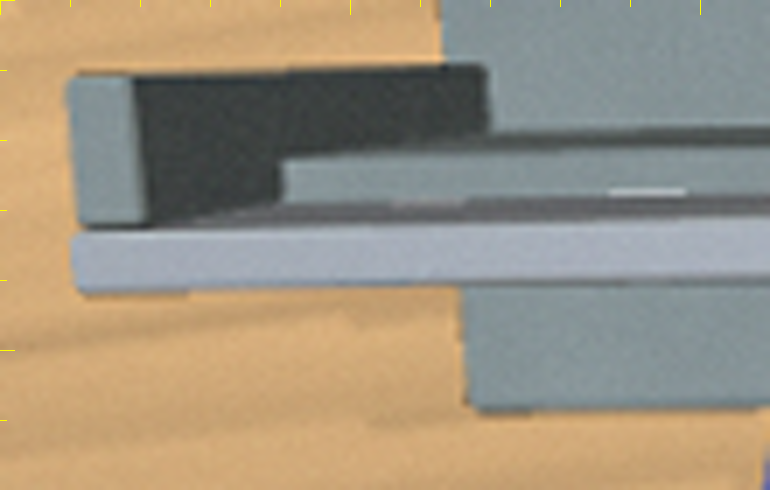

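View pics/wb.png

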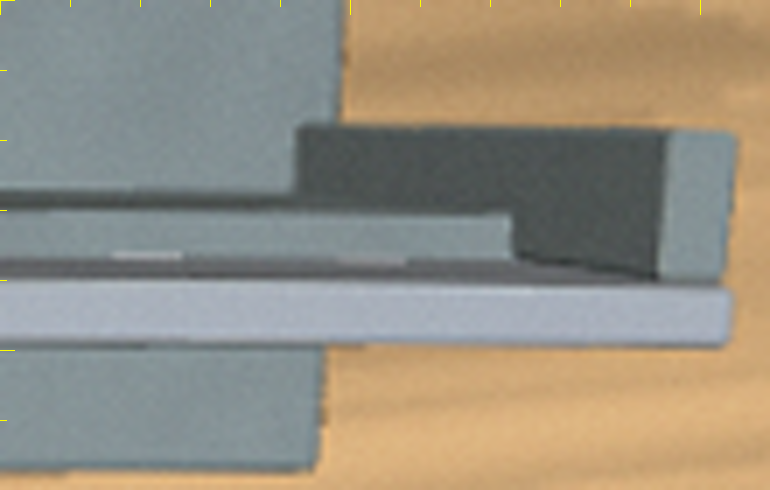

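View pics/wc.png

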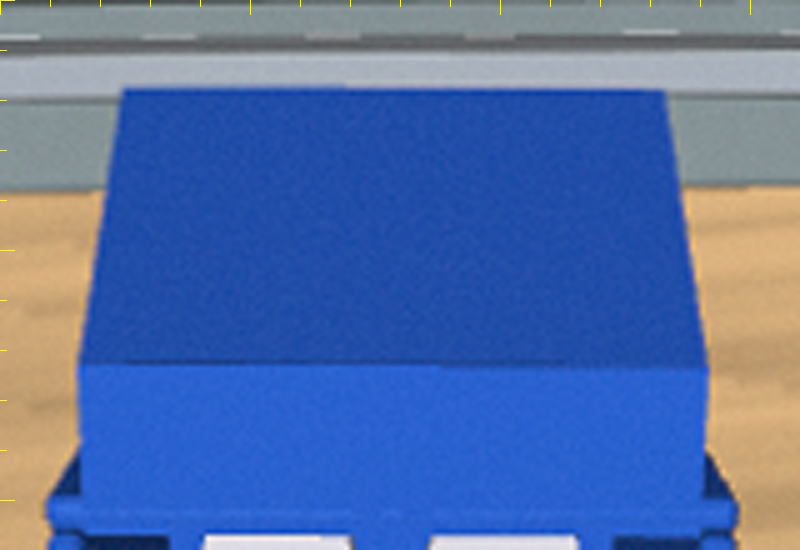

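Run:
```python
from h import *
from scipy.optimize import least_squares
c=load('c2.pkl')['wrist']
r=atz(c,[(121,131.7),(443.9,129.6)],.12);m=r.mean(0);e=r[1]-r[0];print('rail',r,m,np.linalg.norm(e),'yaw',-np.arctan2(e[0],e[1]))
obs=np.array([(224.4,127.6),(332.8,128.2),(216,183),(341.5,183.6),(217.5,376),(337,379)])
P=[[-.067,-.023,.026],[-.067,.023,.026],[-.05,-.023,.055],[-.05,.023,.055],[.04,-.026,.055],[.04,.026,.055]]
f=lambda v:(box(c,v[:3],v[3],P)-obs).ravel()
for n in(4,6):
  g=lambda v:f(v)[:2*n]
  o=least_squares(g,[.566,.13,.137,-.106]);print(n,o.x,g(o.x).round(1))
```

```text
rail [[0.49766093 0.05276914 0.12      ]
 [0.51527164 0.23067024 0.12      ]] [0.50646629 0.14171969 0.12      ] 0.17877062940957808 yaw -0.09867015635747786
4 [ 0.56890832  0.13253791  0.1377746  -0.1101783 ] [ 0.3  0.7 -0.1  0.6 -0.8 -0.6  0.6 -0.6]
6 [ 0.56907173  0.13240488  0.13555916 -0.11280055] [ 1.2  0.6 -0.8  0.8  0.3 -1.6 -0.4 -1.3  1.6  2.3 -1.9 -0. ]
```

```bash
python3 -m inch '[[[-6,0,1,0,-0.007,0],[-10,0,1,0,0,0],[-5,0,1,0,0,0],[0,10,0,0,0,0],[0,15,0,0,0,0],[0,8,0,0,0,0],[0,0,0,0,0,0],[0,0,0,0,0,0]]]'; python3 go.py 0.5465 0.135 0.097 -0.102
python3 - <<'E'
from h import *
from plant import optics
d={n:optics.read_camera(n) for n in('side','wrist')}
pickle.dump(d,open('c3.pkl','wb'))
cv2.imwrite('pics/wrist6.png',d['wrist']['image'])
crop(d['side']['image'],100,210,200,150,4,'d6.png')
E
```

```text
t: 7.25
tool_pos: [0.5466, 0.1376, 0.1328]
orientation: [-1.569, 0.078, -0.078]
force: [-0.4, 0.1, -1.7]
opening: 0.0519
t 7.25 pos [0.5466 0.1376 0.1328] F [-0.4  0.1 -1.7] op 0.0519
R [[0.995, 0.0, 0.099], [-0.099, 0.0, 0.995], [0.0, -1.0, 0.0]]
shift mm (tool) [ 0.2 35.8 -2.6] turn [-0.     0.003  0.   ]
```

View pics/wrist6.png

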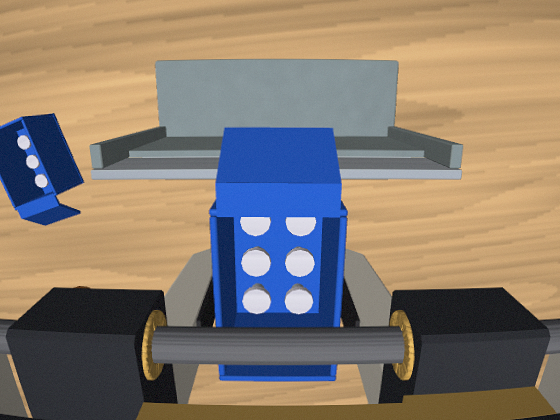

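View pics/d6.png

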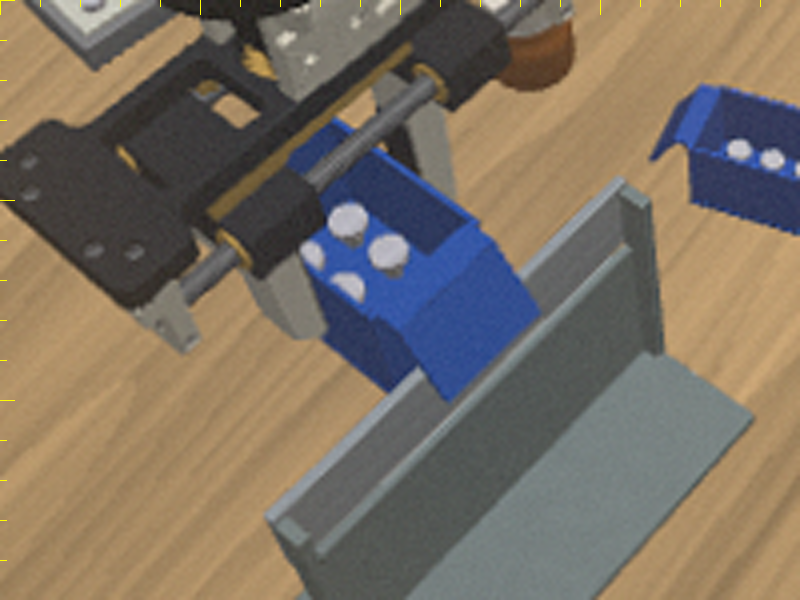

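The lip tip is behind the rail and just above its top, with the bin square to the rail. I'll recheck the offset to the rail before lowering.

Run:
```python
from h import *
d=load('c3.pkl');im=d['wrist']['image']
a=im[150:195,85:165];b=im[150:195,400:480]
o=cv2.resize(np.hstack([a,b]),None,fx=5,fy=5,interpolation=cv2.INTER_CUBIC);cv2.imwrite('pics/wd.png',o)
```

```text
(no output)
```

View pics/wd.png

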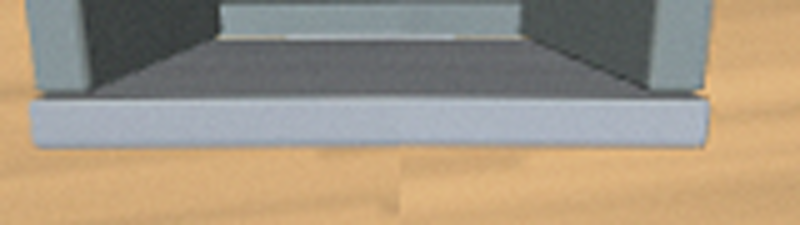

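```bash
cat > rel.py <<'E'
from h import *
from scipy.optimize import least_squares
c=load('c3.pkl')['wrist']
r=atz(c,[(91.8,179.4),(461.2,179.4)],.12);m=r.mean(0);e=r[1]-r[0];w=-np.arctan2(e[0],e[1]);print('rail',m,np.linalg.norm(e),'yaw',w)
obs=np.array([(224.4,127.6),(332.8,128.2),(216,183),(341.5,183.6)])
P=[[-.067,-.023,.026],[-.067,.023,.026],[-.05,-.023,.055],[-.05,.023,.055]]
o=least_squares(lambda v:(box(c,v[:3],v[3],P)-obs).ravel(),[.546,.13,.105,-.1]);v=o.x
dd=v[:2]-m[:2];print(v,'rel',dd@[np.cos(w),np.sin(w)],dd@[-np.sin(w),np.cos(w)],'dyaw',v[3]-w)
E
python3 rel.py
```

```text
rail [0.50634553 0.14178258 0.12      ] 0.17914251649851423 yaw -0.09858602599533967
[ 0.54882579  0.13831254  0.10532783 -0.10305814] rel 0.04261553611000531 0.000727986215897589 dyaw -0.004472109050227449
```

```bash
python3 -m inch '[[[-1,6,0,0,0,0],[0,8,0,0,0,0],[0,6,0,0,0,0],[0,4,0,0,0,0],[0,4,0,0,0,0],[0,4,0,0,0,0],[0,0,0,0,0,0],[0,0,0,0,0,0]]]'; python3 go.py 0.5465 0.135 0.097 -0.102
```

```text
t: 8.35
tool_pos: [0.5455, 0.1377, 0.1008]
orientation: [-1.569, 0.077, -0.078]
force: [0.2, -0.4, -1.4]
opening: 0.0519
t 8.35 pos [0.5455 0.1377 0.1008] F [ 0.2 -0.4 -1.4] op 0.0519
R [[0.995, 0.0, 0.099], [-0.099, 0.0, 0.995], [0.0, -1.0, 0.0]]
shift mm (tool) [ 1.3  3.8 -2.6] turn [-0.     0.003  0.   ]
```

No contact force so far, with the bin at about z 0.073. I'll go on gently.

```bash
python3 -m inch '[[[0,2,0,0,0,0],[0,1,0,0,0,0],[0,0,0,0,0,0],[0,0,0,0,0,0]]]'; python3 -m inch '[[[0,1,0,0,0,0],[0,0,0,0,0,0],[0,0,0,0,0,0]]]';python3 - <<'E'
from h import *
from plant import optics
d={n:optics.read_camera(n) for n in('side','wrist')}
pickle.dump(d,open('c4.pkl','wb'))
crop(d['side']['image'],100,210,200,150,4,'d7.png')
E
```

```text
t: 8.85
tool_pos: [0.5454, 0.1377, 0.0976]
orientation: [-1.569, 0.078, -0.078]
force: [0.0, -0.1, -1.8]
opening: 0.0516
t: 9.22
tool_pos: [0.5453, 0.1377, 0.0966]
orientation: [-1.569, 0.078, -0.078]
force: [0.2, 0.3, -1.5]
opening: 0.052
```

View pics/d7.png

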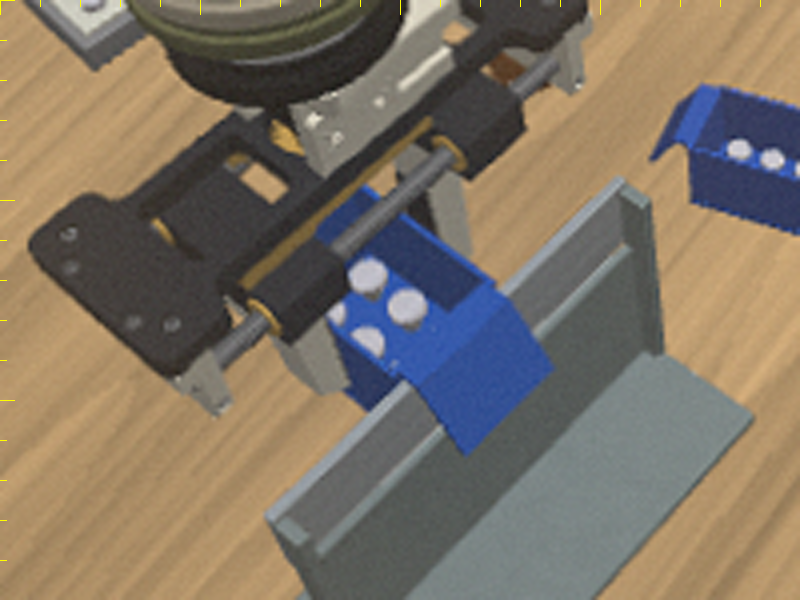

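The lip now hangs behind the rail (tip at crop (465,450)), and the weight is still on the gripper. I'll lower until contact shows.

```bash
for i in 1; do python3 -m inch '[[[0,1,0,0,0,0],[0,0,0,0,0,0],[0,0,0,0,0,0]]]'; done; python3 -m inch '[[[0,1,0,0,0,0],[0,0,0,0,0,0],[0,0,0,0,0,0]]]'
```

```text
t: 9.7
tool_pos: [0.5455, 0.1378, 0.0959]
orientation: [-1.569, 0.077, -0.078]
force: [-0.9, 0.0, 3.0]
opening: 0.0519
t: 10.07
tool_pos: [0.5456, 0.1379, 0.0953]
orientation: [-1.569, 0.077, -0.078]
force: [-3.5, -0.5, 5.5]
opening: 0.0517
```

Contact at the expected height. I'll ease off slightly and release.

```bash
python3 -m inch '[[[0,-0.5,0,0,0,0],[0,0,0,0,0,0]]]'; python3 -m inch '[[[0,0,0,0,0,0],[0,0,0,0,0,0],[0,0,0,0,0,0],[0,0,0,0,0,0],[0,0,0,0,0,0],[0,0,0,0,0,0]]]' 75
python3 - <<'E'
from h import *
from plant import optics
d={n:optics.read_camera(n) for n in('side','wrist')}
pickle.dump(d,open('c5.pkl','wb'))
crop(d['side']['image'],100,210,200,150,4,'d8.png');cv2.imwrite('pics/w8.png',d['wrist']['image'])
E
```

```text
t: 10.32
tool_pos: [0.5455, 0.1379, 0.0953]
orientation: [-1.569, 0.077, -0.078]
force: [-1.0, 0.8, 2.6]
opening: 0.0516
t: 11.08
tool_pos: [0.5454, 0.1378, 0.0951]
orientation: [-1.569, 0.078, -0.078]
force: [0.3, -0.2, -0.8]
opening: 0.0751
```

View pics/d8.png

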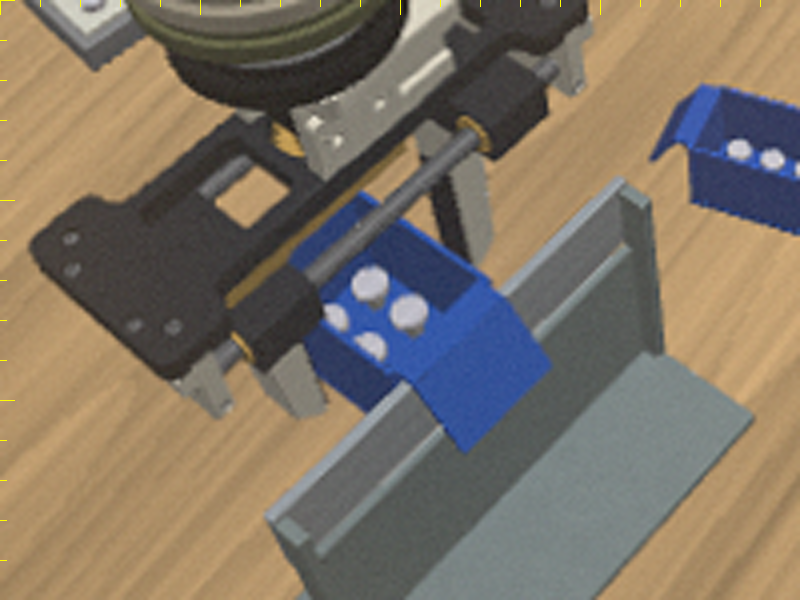

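View pics/w8.png

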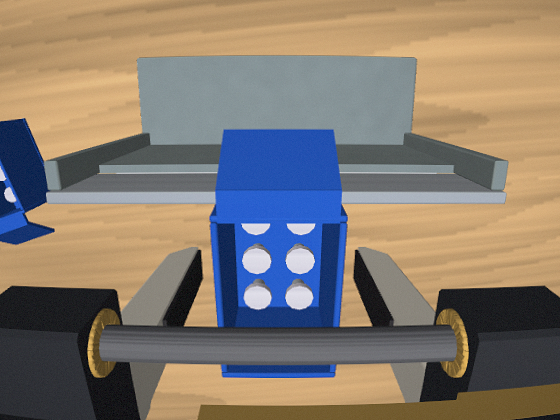

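Released: the bin hangs on the rail, clear of both fingers. I'll retract straight up, then check.

```bash
python3 -m inch '[[[0,-5,0,0,0,0],[0,-20,0,0,0,0],[0,-35,0,0,0,0],[0,-40,0,0,0,0],[0,-40,0,0,0,0],[20,-20,0,0,0,0],[30,0,0,0,0,0],[30,0,0,0,0,0]]]'; python3 -m inch '[[[50,0,0,0,0,0],[30,0,0,0,0,0],[0,0,0,0,0,0],[0,0,0,0,0,0]]]'
python3 - <<'E'
from h import *
from plant import optics
d={n:optics.read_camera(n) for n in('side','scene','wrist')}
pickle.dump(d,open('c6.pkl','wb'))
crop(d['side']['image'],120,210,180,150,4,'d9.png');cv2.imwrite('pics/s9.png',d['scene']['image']);cv2.imwrite('pics/w9.png',d['wrist']['image'])
a=load()
for n in('side','scene'):
  print(n,[round(float(cv2.absdiff(a[n]['image'][y0:y1,x0:x1],d[n]['image'][y0:y1,x0:x1]).mean()),2) for x0,y0,x1,y1 in ([(283,125,340,168),(215,195,248,235)] if n=='side' else [(140,200,182,260),(278,232,310,270)])])
E
```

```text
t: 12.18
tool_pos: [0.6263, 0.1299, 0.258]
orientation: [-1.569, 0.075, -0.08]
force: [0.5, -0.3, 0.0]
opening: 0.0754
t: 12.68
tool_pos: [0.7044, 0.1221, 0.2562]
orientation: [-1.569, 0.077, -0.078]
force: [-0.5, 0.6, 0.6]
opening: 0.075
side [3.32, 3.59]
scene [0.79, 0.67]
```

View pics/d9.png

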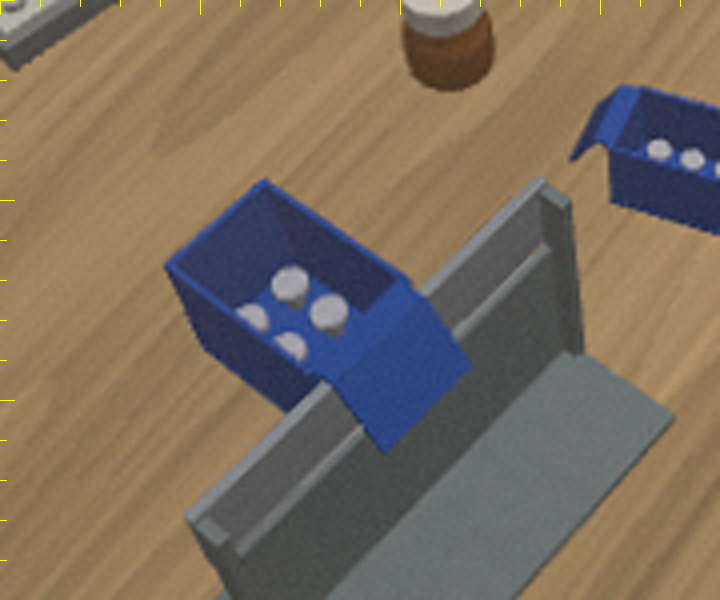

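View pics/s9.png

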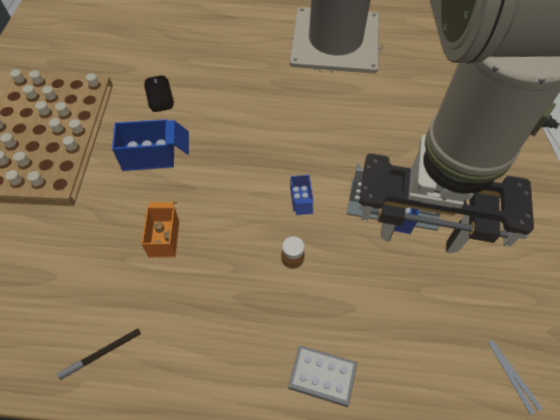

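View pics/w9.png

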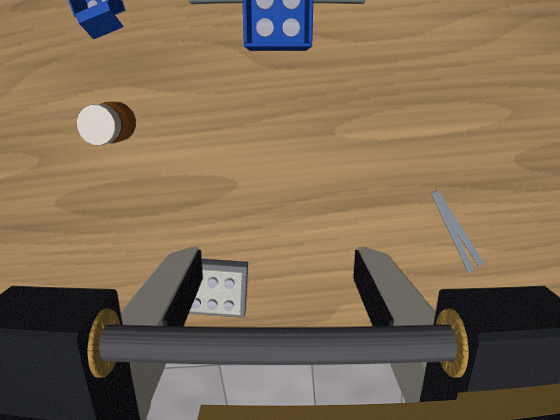

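Run:
```python
from h import *
from scipy.optimize import least_squares
from scipy.spatial.transform import Rotation as Ro
c=load('c6.pkl')['side']
P=np.array([[.04,.026,.055],[.04,-.026,.055],[.04,.026,0],[-.067,.023,.026],[-.067,-.023,.026]])
obs=np.array([(166,267),(265,180),(205,347),(383,453),(470,365)])/4+[120,210]
pr=lambda v:proj(c,Ro.from_euler('zyx',v[3:]).apply(P)+v[:3])-obs
o=least_squares(lambda v:pr(v).ravel(),[.545,.137,.068,-.1,0,0]);v=o.x
print(v.round(4),pr(v).round(1).tolist())
w=-.1;p=np.array([.5043,.1392]);dd=v[:2]-p;print('panel frame',dd@[np.cos(w),np.sin(w)],dd@[-np.sin(w),np.cos(w)],v[2])
from plant import monitor;s=monitor.read_state();print(s['t'],s['force'])
```

```text
[ 0.5496  0.1304  0.0536 -0.1026  0.0666 -0.0069] [[-0.1, 0.1], [0.1, -0.1], [-0.0, 0.0], [0.1, -0.1], [-0.1, 0.1]]
panel frame 0.04596570055009432 -0.0042797331739252795 0.05362356015537333
12.825 [ 0.67244553 -0.36450007 -0.0395858 ]
```

The single-view fit gives a level bin (3.8° nose-down) but is weak in depth: z 0.054 and the xy shift lie along the viewing ray. I'll move the arm aside to get a second view.

```bash
python3 -m inch '[[[0,0,-30,0,0,0],[0,0,-50,0,0,0],[0,0,-50,0,0,0],[0,0,-50,0,0,0],[0,0,-50,0,0,0],[0,0,-30,0,0,0],[0,0,0,0,0,0],[0,0,0,0,0,0]]]'
python3 - <<'E'
from h import *
from plant import optics
d={n:optics.read_camera(n) for n in('side','scene')}
pickle.dump(d,open('c7.pkl','wb'))
crop(d['scene']['image'],340,150,130,90,6,'s10.png');crop(d['side']['image'],120,210,180,150,4,'d10.png')
a=load()
for n in('side','scene'):
  print(n,[round(float(cv2.absdiff(a[n]['image'][y0:y1,x0:x1],d[n]['image'][y0:y1,x0:x1]).mean()),2) for x0,y0,x1,y1 in ([(283,125,340,168),(215,195,248,235)] if n=='side' else [(140,200,182,260),(278,232,310,270)])])
E
```

```text
t: 13.82
tool_pos: [0.6788, -0.1359, 0.2557]
orientation: [-1.569, 0.077, -0.078]
force: [0.3, 0.4, -0.4]
opening: 0.0748
side [4.73, 5.56]
scene [2.89, 3.66]
```

View pics/s10.png

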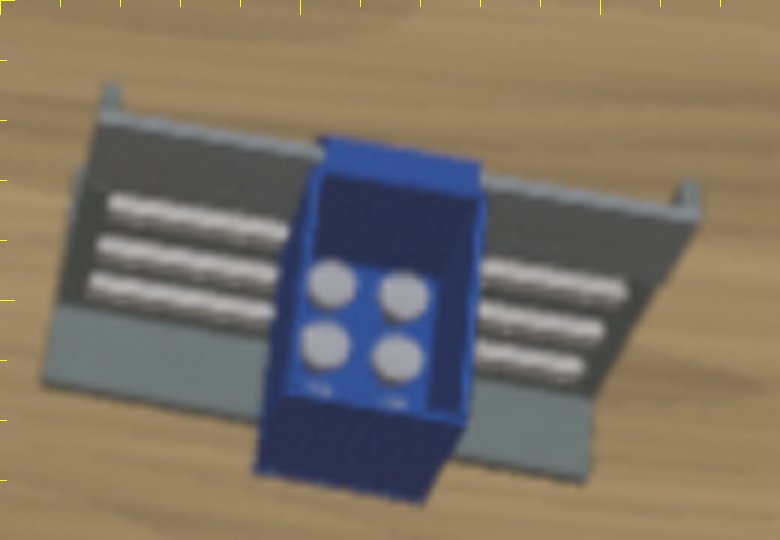

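View pics/d10.png

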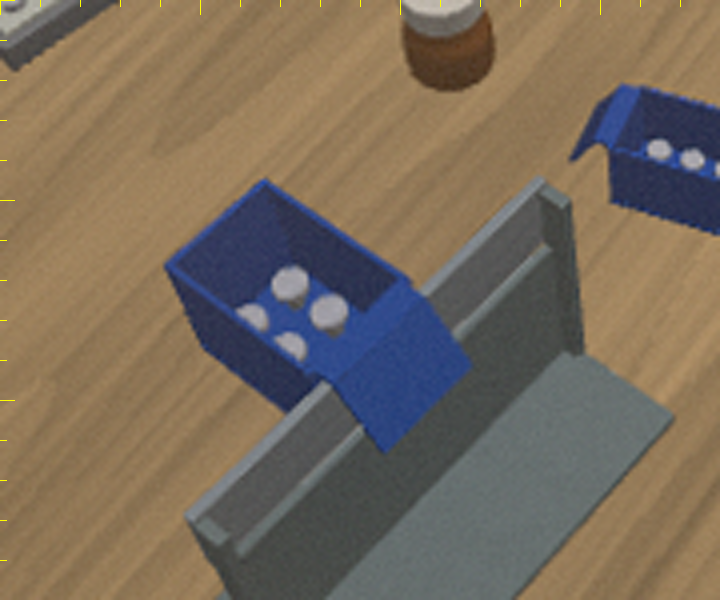

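Run:
```python
from h import *
from scipy.optimize import least_squares
from scipy.spatial.transform import Rotation as Ro
d=load('c7.pkl');c=d['side'];S=d['scene']
P=np.array([[.04,.026,.055],[.04,-.026,.055],[.04,.026,0],[-.067,.023,.026],[-.067,-.023,.026]])
obs=np.array([(166,267),(265,180),(205,347),(383,453),(470,365)])/4+[120,210]
P2=np.array([[.04,-.026,0],[.04,.026,0],[.04,-.026,.055],[.04,.026,.055],[-.05,-.023,.055],[-.05,.023,.055]])
ob2=np.array([(255,472),(427,504),(267,393),(467,424),(322,137),(482,165)])/6+[340,150]
def pr(v):
    A=Ro.from_euler('zyx',v[3:])
    return np.r_[proj(c,A.apply(P)+v[:3])-obs,proj(S,A.apply(P2)+v[:3])-ob2]
o=least_squares(lambda v:pr(v).ravel(),[.545,.137,.068,-.1,0,0],loss='soft_l1');v=o.x
print(v.round(4),pr(v).round(1).tolist())
w=-.103;p=np.array([.5043,.1392]);dd=v[:2]-p;print('panel frame',dd@[np.cos(w),np.sin(w)],dd@[-np.sin(w),np.cos(w)],v[2])
crop(S['image'],125,190,200,90,4,'s11.png')
a=load();crop(a['scene']['image'],125,190,200,90,4,'s11a.png')
i=np.vstack([cv2.imread('pics/s11a.png')[:290],cv2.imread('pics/s11.png')[:290]]);cv2.imwrite('pics/s12.png',i)
```

```text
[ 0.5438  0.1365  0.0637 -0.1029  0.0857  0.0279] [[-1.3, -0.1], [-0.4, -0.0], [-1.3, 1.3], [-0.5, 0.3], [-0.1, 0.5], [-1.6, -0.1], [-1.5, -0.3], [1.4, 0.0], [-1.4, 0.1], [-0.5, -0.8], [-1.3, -1.3]]
panel frame 0.03955782586495795 0.0013309544841371645 0.063725043892196
```

View pics/s12.png

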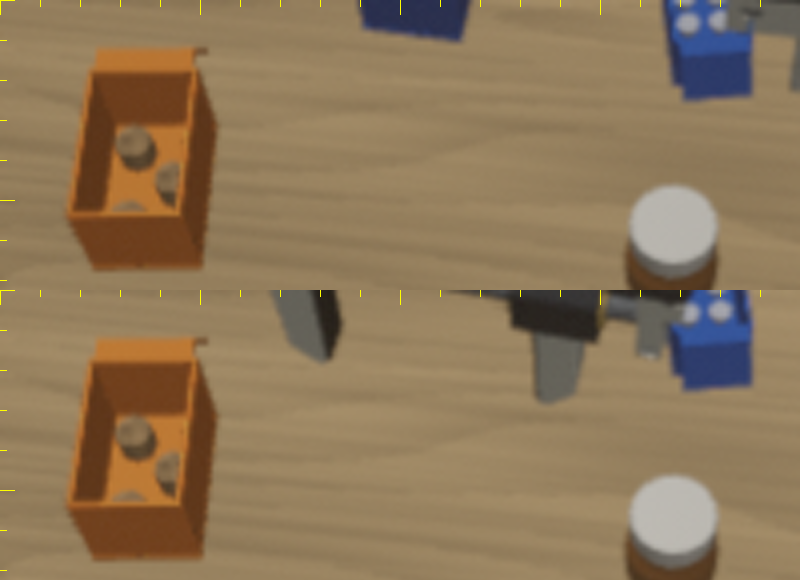

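Run:
```python
from plant import robot
print(robot.close_job())
```

```text
the job is handed in; nothing more can be done
None
```

I hung the middle-sized blue bin by its lip near the middle of the panel's top rail, released it, and handed the job in at about 14 s. The hand-in gives no verdict.

**Choice of bin:** of the three blue bins I took the one that measured about 79 × 51 mm, which matches the size given.

**On the way:** I carried it upright, with the origin at about 0.137 m, above the 0.094 m needed. I lowered it until it touched the rail, where the force reading peaked at about 6 N, then opened the jaws and backed off.

**Final two-camera fit of the bin:**

| Quantity | Measured | Allowed |
|---|---|---|
| In front of the rail face | about 40 mm | 34 to 50 mm |
| Off the rail's middle | about 1 mm | 45 mm |
| Height above the desk | about 64 mm | 60 to 74 mm |
| Nose-down tilt | about 0.09 rad (5°) | 0.17 rad |
| Yaw error to the panel | nearly zero | 0.17 rad |

- **At rest:** the bin looked the same in two side pictures taken about 1.1 s apart, and the arm was clear of everything.
- **Bystanders:** the orange bin and the jar show no movement against the first pictures.

**Checks that disagreed:** an earlier fit from the side camera alone put the height at 54 mm, outside the allowed range. One view is weak in depth, so I took a second one; the two-camera fit leaves errors of up to about 2 pixels. The height is about 4 mm below the fully hung 68 mm, which I put down to the nose-down tilt.

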